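Unpile the candle ledge and set everything back on its own place

ROBOT

A 7-joint arm with a two-finger parallel gripper is mounted at the origin on the work surface. World frame = base frame: x ahead of the robot, y to its left, z up, the work surface at z = 0. Lengths are in mm, angles in rad, forces in N, time in s.
With the tool pointing down it reaches from about 425 to 800 mm from the base axis. Payload 8.3 kg.
Tool frame: the origin (TCP) lies midway between the tips of the shut fingers; the grasp point (between the pads) lies 19 mm behind it; z points along the fingers, y is the line along which they close (so a half turn about z gives the same grasp; the last joint's range is limited). The gripper opens to 85 mm and grips with 20 to 120 N. Pads are 22 mm wide; open, the fingers measure 114 mm over their backs; the gripper's body (76 mm by 85 mm) begins 54 mm behind the grasp point. The pads swing forward as they close: fully open they stand 13 mm farther back than shut.
Start: joints at [-1.3, 0.383, 0.016, 1.37, -0.006, 1.388, -0.046], TCP at [204.72, 590.502, 231.279] pointing down, gripper open.
Joint ranges: [-2.95, 2.95], [-0.25, 2.06], [-1.52, 1.56], [0.18, 2.33], [-1.44, 4.58], [0.02, 2.06], [-3.01, 3.01]. Speed limits (rad/s): [2.39, 2.39, 3.01, 3.01, 3.14, 3.14, 3.14].

INTERFACE

Orientations are given as a rotation vector (axis times angle).
In Python, from cell import telemetry, capture, calibration, ticket gives the robot as it stands.
- The arm moves only by the tool carry_out, never from a script. Its argument "plan" is a list of rows, each a list of 3 entries, a list of its own where there are three numbers: the shift along the world's x, y, z in m, then the turn, a rotation vector about the world's x, y, z in rad, then the opening, from 0 (shut) to 1 (fully open). A call has 1 to 10 rows; each row is the pose to reach, as a shift and turn from the pose commanded when the call began; what a row does not reach only later rows make up. A row lasts 1/8 s, in which the tool goes at most 62.5 mm and 10.7 degrees, less where a joint would pass 70% of its speed; a pose out of reach is approached as far as the arm can. A call with a gripper value outside its range is refused whole. The fingers move at their own pace and stop on an object; "newtons" is the grip in N (left out, the last holds). Time passes only in rows, so rows that repeat a pose let the fingers close. It gives the time, the measured TCP pose, the force, the opening and the grip force at its end, in the units of the state.
- telemetry.get_state(): the state, without advancing time (a new reading comes with each control period).
- capture(name): name is "side" or "top" or "wrist"; returns the picture (400x640x3 uint8, red, green, blue); there is no depth.
- calibration(name): a dict with "vfov" (degrees; the focal length in pixels is half the picture's height over the tangent of half this angle, whatever the lens; pixels are square), "cx", "cy" (the principal point, pixels), "distortion" ([k1, k2, p1, p2, k3] as OpenCV has them; the pictures are not rectified), "R" (3x3) and "t" (3): a world point X has camera coordinates R X + t. Camera axes: x right, y down, z forward; pixel columns grow to the right and rows downward; lengths in mm; the calibration is good to about 2 mm. A picture is of the moment at which its call begins: read the wrist's pose just before it. calibration takes no time and is no camera call; for the wrist camera it gives the pose at the moment of the call.
- ticket.sign_off(): hands the job in; it is judged then, once.
The state is a dict: "time": time; "joint_pos": joint angles; "qd": joint speeds; "effort": joint torques, N m; "position": TCP position; "ee_rot": TCP orientation; "wrist_force": force on the tool from outside, world axes, zero at the start; "ft_torque": the same for the moment, N m; "opening": finger opening in mm; "gripper_force": force on a finger pad.
Only numpy, scipy, OpenCV 4.12 (cv2) and the standard library are available. Lean on these libraries where they do the work, as an engineer would, in place of code of your own. Each camera call takes 0.05 s, during which the arm holds its last target. There are 200 camera calls.

TASK

The ledge has just been wiped and the candle things are still in two piles. Take the piles apart and set each green glass votive upright in the middle of the cork coaster of its size (widest votive on the largest coaster, middle one on the middle coaster, slimmest on the smallest), the steel tin upright in the middle of the square wooden board, and the matchbox flat in the middle of the oblong terracotta slab, lengthwise along it. The votives are glass: set them down gently, do not drop or tip them over.

Things in the scene. Friction and masses are not known exactly. Their poses are not given: they have to be found in the camera images.
- votive_wide_mid (a point): Round upright block of solid green glass, straight-sided, with a 38 mm tealight well in its top; the widest and lowest of the three. 66 mm diameter, 36 mm high, about 290 g. Point at its centre, 18 mm above its flat foot; z up. It is the bottom of one pile (the tin of the other), on the ledge (z = 0); on it lies either the matchbox or the middle votive.
- votive_middle_mid (a point): Round upright block of solid green glass, straight-sided, with a 38 mm tealight well in its top; the middle one of the three. 54 mm diameter, 40 mm high, about 190 g. Point at its centre, 20 mm above its flat foot; z up. It starts on the wide votive or the tin, foot 36 mm above the ledge; the slim votive stands on it.
- votive_slim_mid (a point): Round upright block of solid green glass, straight-sided, with a 38 mm tealight well in its top; the slimmest and tallest of the three. 44 mm diameter, 46 mm high, about 130 g. Point at its centre, 23 mm above its flat foot; z up. It starts on top of the middle votive, foot 76 mm above the ledge, at the top of the taller pile.
- tin_mid (a point): Round steel tin with a screw-top lid (lid shut), 66 mm diameter, 36 mm high, about 110 g, flat on top. The point is at its centre, half-way up (18 mm above its underside); z up. It is the bottom of one pile (the wide votive of the other), on the ledge.
- matchbox_mid (a point): Wooden matchbox lying flat, 56 mm long (its x axis), 36 mm wide (its y axis), 16 mm high (z up), about 30 g. The point is at its centre, half-way up (8 mm above its underside). It starts on the wide votive or the tin, 36 mm above the ledge, turned any way.
- coaster_large: Flat round cork coaster, the largest of three, 98 mm diameter, 5 mm thick, fixed on the tiled ledge. Origin at the centre of its underside, so its top is 5 mm above the origin; z up. It can be anywhere among the things. Place of the wide votive.
- coaster_medium: Flat round cork coaster, the middle of three, 82 mm diameter, 5 mm thick, fixed on the tiled ledge. Origin at the centre of its underside, so its top is 5 mm above the origin; z up. It can be anywhere among the things. Place of the middle votive.
- coaster_small: Flat round cork coaster, the smallest of three, 68 mm diameter, 5 mm thick, fixed on the tiled ledge. Origin at the centre of its underside, so its top is 5 mm above the origin; z up. It can be anywhere among the things. Place of the slim votive.
- board_square: Square dark-wood board, 98 x 98 mm, 10 mm thick, flat on top, fixed on the ledge. Origin at the centre of its underside (top 10 mm above it); z up. Place of the tin.
- slab_oblong: Oblong terracotta slab, 100 mm long (its x axis), 64 mm wide (its y axis), 6 mm thick, flat on top, fixed on the ledge, turned any way. Origin at the centre of its underside (top 6 mm above it); z up. Place of the matchbox.
Things that resemble listed ones, but are neither listed nor needed, are in the scene too. Leave any pink look-alike of the coaster_large alone. What is shaped like the part that bears matchbox_mid but yellow is not meant.

How it is judged (in metres and radians):
At the end, for the whole second after the job is handed in: Each votive upright on the coaster of its size, the tin on the square board, the matchbox flat on the oblong slab, within 12 mm of the centre (tin 15 mm); matchbox within 0.3 rad of the slab's length; each resting on its place (height within 4 mm, tilt under 0.1 rad), released, at rest (horizontal distance between votive_wide_mid and coaster_large below 0.012 m and z of votive_wide_mid in the frame of coaster_large between 0.019 and 0.027 m and angle between each of votive_wide_mid, votive_middle_mid, votive_slim_mid, tin_mid, matchbox_mid's own z axis and vertical below 0.1 rad and linear speed of each of votive_wide, votive_middle, votive_slim, tin, matchbox below 0.02 m/s and horizontal distance between votive_middle_mid and coaster_medium below 0.012 m and z of votive_middle_mid in the frame of coaster_medium between 0.021 and 0.029 m and horizontal distance between votive_slim_mid and coaster_small below 0.012 m and z of votive_slim_mid in the frame of coaster_small between 0.024 and 0.032 m and horizontal distance between tin_mid and board_square below 0.015 m and z of tin_mid in the frame of board_square between 0.024 and 0.032 m and horizontal distance between matchbox_mid and slab_oblong below 0.012 m and z of matchbox_mid in the frame of slab_oblong between 0.01 and 0.018 m and angle between the x axis of matchbox_mid and the x axis of slab_oblong, either way round below 0.3 rad); the robot touches nothing.
It fails at once if a votive is tipped over (angle between any of votive_wide_mid, votive_middle_mid, votive_slim_mid's own z axis and vertical above 0.7 rad).
It fails at once if a votive is dropped from more than about 30 mm, or flung (faster than 0.75 m/s while not held) ((linear speed of votive_wide above 0.75 m/s and contact force between votive_wide and the fingers below 0.05 N) or (linear speed of votive_middle above 0.75 m/s and contact force between votive_middle and the fingers below 0.05 N) or (linear speed of votive_slim above 0.75 m/s and contact force between votive_slim and the fingers below 0.05 N)).
It also fails if it takes over 136 s, if anything falls off the work surface, if the arm or the gripper's body presses on something with over 40 N, if the wrist force passes 120 N, or if a joint passes its speed limit or range.

## Working session

There is one attempt and no reset: what is moved stays moved. The work goes in short steps, Python scripts to look and compute and a tool call to move; the robot and the scene stay as the last step left them, time stands still between calls to the robot, and variables do not carry over. Pictures are saved under pics/ and viewed, at most 14 in all, crops included, and the job is handed in when it is done.

Besides the shell and the picture viewer there is one more tool, called after "Request:" by a JSON object that holds its "method" and its "body", one argument or row to a line. carry_out: Moves the arm, as the interface text tells. Its arguments: {"type":"object","properties":{"plan":{"type":"array"},"newtons":{"type":"number"}},"required":["plan"]}

```bash
ls; mkdir -p pics; python3 - <<'E'
from cell import telemetry, capture, calibration
import cv2
for n in("top","side"):
    cv2.imwrite(f"pics/{n}0.png",capture(n)[:,:,::-1]); print(n,calibration(n))
print(telemetry.get_state())
E
```

```text
pics
top {'vfov': 44.68589404955616, 'cx': 321.9143186526505, 'cy': 194.6520393377157, 'distortion': array([0.03488356, 0.        , 0.        , 0.        , 0.        ]), 'R': array([[-0.01690104, -0.99984855,  0.00415222],
       [-0.99612687,  0.01647945, -0.08636952],
       [ 0.08628801, -0.00559587, -0.99625452]]), 't': array([   1.58981873,  620.20812164, 1188.10042753])}
side {'vfov': 42.996158290742656, 'cx': 309.04743572073687, 'cy': 201.79528183946033, 'distortion': array([-0.16349416,  0.        ,  0.        ,  0.        ,  0.        ]), 'R': array([[ 0.94560474, -0.32530271,  0.00313373],
       [-0.18494492, -0.54548118, -0.81746294],
       [ 0.2676323 ,  0.77241726, -0.57597267]]), 't': array([-581.28711776,  189.18404451, 1116.37076195])}
{'time': 0.1, 'joint_pos': array([-1.29987083,  0.38415656,  0.01636191,  1.37107587, -0.00626886,
        1.38818486, -0.04649131]), 'qd': array([-0.00032738, -0.00039989,  0.00065137, -0.00597683,  0.00167915,
       -0.00122458, -0.00094457]), 'effort': array([ 4.52605964e-03, -6.29144382e+01,  8.48087166e-01, -3.72759461e+01,
        1.66021613e-02,  1.05874203e-02,  3.21015619e-06]), 'position': array([204.60427223, 590.07354993, 230.36507966]), 'ee_rot': array([-5.21760677e-01, -3.09771397e+00,  2.76136766e-03]), 'wrist_force': array([ 0.52835138, -0.42544344, -0.25377379]), 'ft_torque': array([-0.0105408 ,  0.044745  ,  0.03269107]), 'gripper_force': 0.0, 'opening': 85.36152413219338}
```

View pics/top0.png

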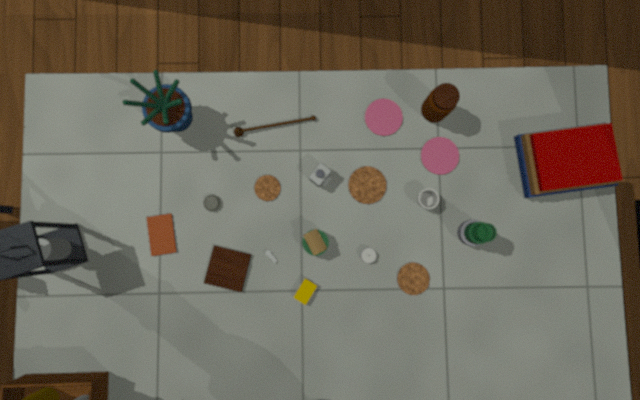

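View pics/side0.png

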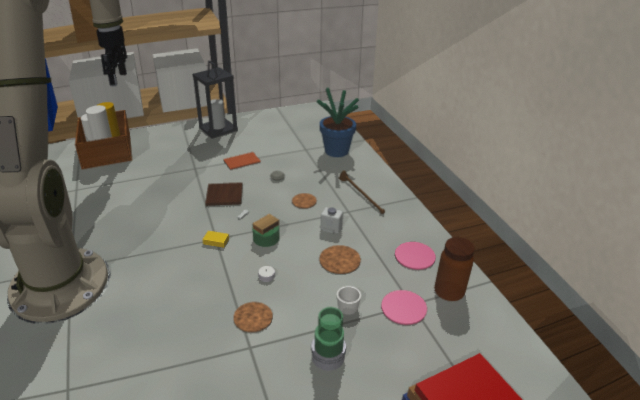

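The top view shows the small, large and medium coasters at (267,188), (368,184) and (413,278). The board is at (228,268) and the slab at (161,235). The matchbox lies on the wide votive at (315,242), and the slim votive on the middle one on the tin at about (478,233). The pink discs and the yellow block at (306,291) are decoys.

```bash
cat > h.py <<'E'
import cv2, numpy as np
from cell import telemetry, capture, calibration
def K(c):
    f=200/np.tan(np.radians(c["vfov"]/2)); return np.array([[f,0,c["cx"]],[0,f,c["cy"]],[0,0,1]])
def toworld(c,px,z):
    p=cv2.undistortPoints(np.float64(px).reshape(-1,1,2),K(c),np.array(c["distortion"])).reshape(-1,2)
    d=np.c_[p,np.ones(len(p))]@c["R"]; o=-c["R"].T@c["t"]
    return (o+d*((z-o[2])/d[:,2])[:,None])[:,:2]
def topx(c,X):
    return cv2.projectPoints(np.float64(X).reshape(-1,1,3),cv2.Rodrigues(c["R"])[0],np.float64(c["t"]),K(c),np.array(c["distortion"]))[0].reshape(-1,2)
def blob(im,lo,hi,px,r=40):
    m=cv2.inRange(cv2.cvtColor(im,cv2.COLOR_RGB2HSV),lo,hi)
    w=np.zeros_like(m); cv2.circle(w,px,r,255,-1); m&=w
    m=cv2.morphologyEx(m,cv2.MORPH_CLOSE,np.ones((3,3)))
    cs=cv2.findContours(m,cv2.RETR_EXTERNAL,cv2.CHAIN_APPROX_NONE)[0]
    return max(cs,key=cv2.contourArea).reshape(-1,2)
E
python3 - <<'E'
from h import *
im=cv2.imread("pics/top0.png")[:,:,::-1].copy(); c=calibration("top")
for n,px,z,r in [("small",(267,188),5,24),("large",(368,184),5,27),("med",(413,278),5,25),("board",(228,268),10,35),("slab",(161,235),6,32),("match",(315,242),52,22)]:
    lo,hi=((0,60,25),(30,255,255))
    w=toworld(c,blob(im,lo,hi,px,r),z).astype(np.float32)
    print(n,cv2.minAreaRect(w),cv2.fitEllipse(w)[:2])
for s,px,z in (("wide",(315,242),36),("pile",(478,233),76)):
    print(s,toworld(c,[px],z))
a=im[205:265,440:520]; b=im[215:275,275:355]
cv2.imwrite("pics/c.png",cv2.resize(np.hstack([a,b]),None,fx=5,fy=5,interpolation=cv2.INTER_CUBIC)[:,:,::-1])
E
```

```text
small ((642.665771484375, 130.38258361816406), (66.10192108154297, 63.890262603759766), 89.07998657226562) ((642.4867553710938, 130.2926788330078), (64.17884063720703, 65.83995056152344))
large ((645.64111328125, -123.48204040527344), (95.33255004882812, 94.32378387451172), 43.847755432128906) ((645.8268432617188, -123.8866958618164), (94.67859649658203, 95.74388885498047))
med ((409.1995544433594, -233.090087890625), (80.08079528808594, 78.99851989746094), 89.12045288085938) ((408.2351379394531, -233.04017639160156), (78.31163024902344, 79.67144775390625))
board ((441.348388671875, 229.45895385742188), (97.02584838867188, 95.74796295166016), 74.42794036865234) ((441.06884765625, 229.85903930664062), (109.46310424804688, 110.72229766845703))
slab ((529.1663818359375, 395.9300537109375), (101.30672454833984, 65.20455932617188), 7.924159049987793) ((529.0301513671875, 395.9880065917969), (71.9443359375, 118.14241027832031))
match ((504.1747131347656, 10.558452606201172), (56.196075439453125, 36.809532165527344), 25.84473419189453) ((504.2954406738281, 10.843083381652832), (39.410545349121094, 65.58342742919922))
wide [[502.92328655  10.22326102]]
pile [[ 518.42269155 -377.34989235]]
```

View pics/c.png

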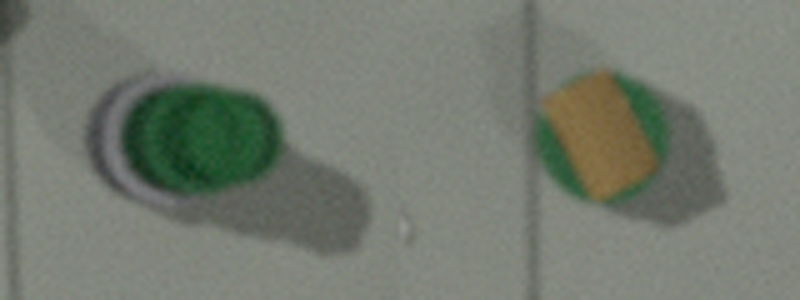

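The crop shows the green stack leaning right, over the tin's left rim, and the matchbox centred on the wide votive. I'll fit cylinder silhouettes to the green masks in both cameras.

```bash
cat >> h.py <<'E'
from scipy.optimize import minimize
T=np.linspace(0,2*np.pi,60)
def sil(c,cyls,S=4,shape=(400,640)):
    m=np.zeros((shape[0]*S,shape[1]*S),np.uint8)
    for x,y,r,z0,z1 in cyls:
        P=np.concatenate([np.c_[x+r*np.cos(T),y+r*np.sin(T),0*T+z] for z in(z0,z1)])
        h=cv2.convexHull(np.float32(topx(c,P)*S+S/2)); cv2.fillConvexPoly(m,np.int32(np.round(h)),255)
    return cv2.resize(m,shape[::-1],interpolation=cv2.INTER_AREA)/255.
E
python3 - <<'E'
from h import *
ims={n:cv2.imread(f"pics/{n}0.png")[:,:,::-1].copy() for n in("top","side")}
def mask(n,lo,hi,px,r):
    im=ims[n]; m=np.zeros((400,640)); cv2.fillPoly(m,[blob(im,lo,hi,px,r)],1); return m
g=((60,90,20),(90,255,255)); gb=((5,60,25),(90,255,255))
def fit(n,M,f,x0):
    c=calibration(n)
    r=minimize(lambda p:np.abs(sil(c,f(p))-M).sum(),x0,method="Nelder-Mead",options=dict(initial_simplex=np.vstack([x0]+[x0+6*e for e in np.eye(len(x0))]),xatol=.3,fatol=.1))
    print(n,r.x.round(1),round(r.fun,1),M.sum())
pile=lambda p:[(p[0],p[1],27,36,76),(p[2],p[3],22,76,122)]
wide=lambda p:[(p[0],p[1],33,0,36)]
x=np.array([518,-377,518,-377.])
fit("top",mask("top",*g,(480,233),30),pile,x)
fit("side",mask("side",*g,(329,332),40),pile,x)
x=np.array([503,10.])
fit("top",mask("top",*gb,(315,242),25),wide,x)
E
```

```text
top [ 520.2 -385.8  520.8 -377.8] 71.3 499.0
side [ 531.8 -364.2  517.9 -398.4] 392.2 534.0
top [503.1  10.5] 47.3 533.0
```

Request:
{"method": "carry_out", "body": {
  "plan": [
    [[0.299, -0.58, 0], [0, 0, 0.785], 1],
    [[0.299, -0.58, 0], [0, 0, 0.785], 1],
    [[0.299, -0.58, 0], [0, 0, 0.785], 1],
    [[0.299, -0.58, 0], [0, 0, 0.785], 1],
    [[0.299, -0.58, 0], [0, 0, 0.785], 1],
    [[0.299, -0.58, 0], [0, 0, 0.785], 1],
    [[0.299, -0.58, 0], [0, 0, 0.785], 1],
    [[0.299, -0.58, 0], [0, 0, 0.785], 1],
    [[0.299, -0.58, 0], [0, 0, 0.785], 1],
    [[0.299, -0.58, 0], [0, 0, 0.785], 1]
  ],
  "newtons": 25
}}

```text
time: 1.35
position: [488.2, 39.6, 231.2]
ee_rot: [-0.703, 3.062, 0.0]
wrist_force: [0.6, 0.7, 0.6]
opening: 85.5
gripper_force: 0.0
```

Request:
{"method": "carry_out", "body": {
  "plan": [
    [[0, 0, 0], [0, 0, 0], 1],
    [[0, 0, 0], [0, 0, 0], 1]
  ]
}}

```text
time: 1.6
position: [487.5, 41.6, 230.9]
ee_rot: [0.702, -3.061, -0.0]
wrist_force: [-0.5, -0.1, -0.3]
opening: 85.6
gripper_force: 0.0
```

```bash
python3 - <<'E'
from h import *
print(telemetry.get_state()["position"], telemetry.get_state()["joint_pos"])
c=calibration("wrist"); im=capture("wrist"); cv2.imwrite("pics/w1.png",im[:,:,::-1]); print(c["vfov"],-c["R"].T@c["t"])
print(topx(c,[[504,10.6,52],[503,10.5,36]]))
E
```

```text
[487.46355974  41.63029742 230.86082528] [-0.54564374  0.08548342  0.42435407  1.74726141 -0.03643883  1.31763166
  1.9080582 ]
69.93773009873593 [429.40805649  12.67624581 373.51672672]
[[292.32707043 184.61744918]
 [293.94115123 181.14987808]]
```

View pics/w1.png

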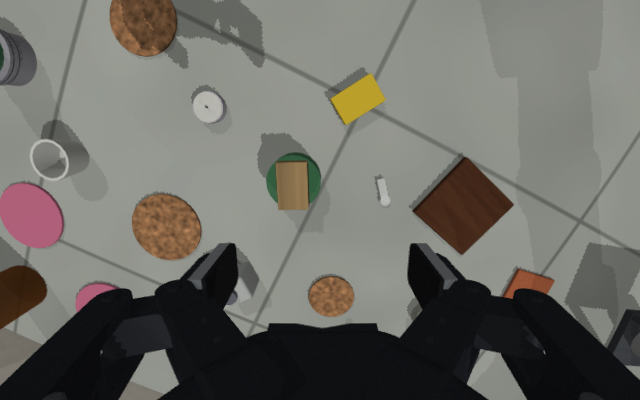

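The wrist view shows the box at about (292,186), where the top-camera position predicted (292,185).

Request:
{"method": "carry_out", "body": {
  "plan": [
    [[0.0165, -0.031, -0.03], [0, 0, 0], 1],
    [[0.0165, -0.031, -0.09], [0, 0, 0], 1],
    [[0.0165, -0.031, -0.15], [0, 0, 0], 1],
    [[0.0165, -0.031, -0.18], [0, 0, 0], 1],
    [[0.0165, -0.031, -0.192], [0, 0, 0], 1],
    [[0.0165, -0.031, -0.192], [0, 0, 0], 1],
    [[0.0165, -0.031, -0.192], [0, 0, 0], 0.3],
    [[0.0165, -0.031, -0.192], [0, 0, 0], 0.3],
    [[0.0165, -0.031, -0.192], [0, 0, 0], 0.3],
    [[0.0165, -0.031, -0.192], [0, 0, 0], 0.3]
  ],
  "newtons": 25
}}

```text
time: 2.9
position: [505.0, 10.6, 40.3]
ee_rot: [-0.703, 3.06, 0.0]
wrist_force: [-1.1, -0.6, 5.5]
opening: 35.2
gripper_force: 24.8
```

Request:
{"method": "carry_out", "body": {
  "plan": [
    [[0, 0, 0.05], [0, 0, 0], 0.3],
    [[0, 0, 0.1], [0, 0, -0.05], 0.3],
    [[0.004, 0.06, 0.1], [0, 0, -0.15], 0.3],
    [[0.008, 0.12, 0.1], [0, 0, -0.25], 0.3],
    [[0.012, 0.18, 0.1], [0, 0, -0.313], 0.3],
    [[0.016, 0.24, 0.1], [0, 0, -0.313], 0.3],
    [[0.02, 0.3, 0.1], [0, 0, -0.313], 0.3],
    [[0.024, 0.36, 0.1], [0, 0, -0.313], 0.3],
    [[0.024, 0.3855, 0.07], [0, 0, -0.313], 0.3],
    [[0.024, 0.3855, 0.03], [0, 0, -0.313], 0.3]
  ]
}}

```text
time: 4.15
position: [527.5, 400.3, 69.3]
ee_rot: [-0.224, 3.132, 0.005]
wrist_force: [0.4, -0.5, -0.3]
opening: 35.0
gripper_force: 25.8
```

Request:
{"method": "carry_out", "body": {
  "plan": [
    [[0, 0, 0], [0, 0, 0], 0.3],
    [[0, 0, -0.02], [0, 0, 0], 0.3],
    [[0, 0, -0.04], [0, 0, 0], 0.3],
    [[0, 0, -0.05], [0, 0, 0], 0.3],
    [[0, 0, -0.05], [0, 0, 0], 0.3]
  ]
}}

```text
time: 4.78
position: [527.8, 395.5, 18.3]
ee_rot: [0.217, -3.133, 0.002]
wrist_force: [0.5, -1.0, -1.4]
opening: 35.1
gripper_force: 25.8
```

Request:
{"method": "carry_out", "body": {
  "plan": [
    [[0.001, 0, -0.005], [0, 0, 0], 0.3],
    [[0.001, 0, -0.008], [0, 0, 0], 0.3],
    [[0.001, 0, -0.008], [0, 0, 0], 0.3]
  ]
}}

```text
time: 5.15
position: [529.3, 396.0, 11.3]
ee_rot: [0.217, -3.134, 0.0]
wrist_force: [0.2, 0.2, 0.2]
opening: 35.2
gripper_force: 25.7
```

Request:
{"method": "carry_out", "body": {
  "plan": [
    [[0, 0, -0.001], [0, 0, 0], 0.3],
    [[0, 0, -0.001], [0, 0, 0], 1],
    [[0, 0, -0.001], [0, 0, 0], 1],
    [[0, 0, -0.001], [0, 0, 0], 1],
    [[0, 0, 0.06], [0, 0, 0], 1],
    [[0, 0, 0.12], [0, 0, 0], 1],
    [[-0.004, -0.06, 0.12], [0, 0, 0], 1],
    [[-0.008, -0.12, 0.12], [0, 0, 0], 1],
    [[-0.012, -0.18, 0.12], [0, 0, 0], 1],
    [[-0.016, -0.24, 0.12], [0, 0, 0], 1]
  ]
}}

```text
time: 6.4
position: [513.1, 154.1, 131.6]
ee_rot: [-0.217, 3.133, 0.001]
wrist_force: [0.3, -1.5, -0.5]
opening: 85.3
gripper_force: 0.0
```

```bash
python3 - <<'E'
from h import *
p=telemetry.get_state()["position"]; c=calibration("wrist"); im=capture("wrist"); print(p)
cv2.imwrite("pics/w2.png",im[:,:,::-1]); print(topx(c,[[503,10.5,36],[529,396,22]]).round())
im=capture("top"); c=calibration("top"); 
g=((55,90,20),(95,255,255))
w=toworld(c,blob(im,*g,(315,242),25),36).astype(np.float32); print(cv2.minEnclosingCircle(w))
cv2.imwrite("pics/t2.png",cv2.resize(im[205:265,130:190],None,fx=5,fy=5,interpolation=2)[:,:,::-1])
w=toworld(c,blob(im,(10,60,90),(30,255,255),(161,235),25),22).astype(np.float32); print(cv2.minAreaRect(w))
E
```

```text
[513.06309552 154.08742689 131.64306748]
[[157. 169.]
 [563. 246.]]
((502.9817199707031, 9.935335159301758), 30.1607666015625)
((528.76513671875, 390.9799499511719), (99.59126281738281, 63.85256576538086), 7.97817325592041)
```

View pics/t2.png

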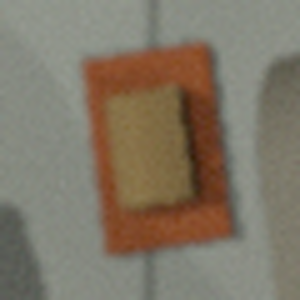

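The box sits centred on the slab; the small shift left in the crop is parallax. Next is the wide votive at (503, 10.5).

Request:
{"method": "carry_out", "body": {
  "plan": [
    [[-0.004, -0.06, 0], [0, 0, 0], 1],
    [[-0.008, -0.12, 0], [0, 0, 0], 1],
    [[-0.01, -0.1455, 0], [0, 0, 0], 1],
    [[-0.01, -0.1455, -0.04], [0, 0, 0], 1],
    [[-0.01, -0.1455, -0.05], [0, 0, 0], 1],
    [[-0.01, -0.1455, -0.05], [0, 0, 0], 1]
  ]
}}

```text
time: 7.25
position: [502.9, 11.0, 81.1]
ee_rot: [0.218, -3.132, 0.001]
wrist_force: [-0.3, 0.6, 0.6]
opening: 85.7
gripper_force: 0.0
```

Request:
{"method": "carry_out", "body": {
  "plan": [
    [[0, -0.0005, -0.03], [0, 0, 0], 1],
    [[0, -0.0005, -0.06], [0, 0, 0], 1],
    [[0, -0.0005, -0.075], [0, 0, 0], 1],
    [[0, -0.0005, -0.075], [0, 0, 0], 1],
    [[0, -0.0005, -0.075], [0, 0, 0], 0.6],
    [[0, -0.0005, -0.075], [0, 0, 0], 0.6],
    [[0, -0.0005, -0.075], [0, 0, 0], 0.6],
    [[0, -0.0005, -0.075], [0, 0, 0], 0.6]
  ],
  "newtons": 40
}}

```text
time: 8.25
position: [504.4, 10.2, 7.9]
ee_rot: [-0.217, 3.132, 0.001]
wrist_force: [-1.7, 0.8, 5.7]
opening: 65.0
gripper_force: 43.6
```

Request:
{"method": "carry_out", "body": {
  "plan": [
    [[0, 0, 0.03], [0, 0, 0], 0.6],
    [[0, 0, 0.07], [0, 0, 0], 0.6],
    [[0.035, -0.033, 0.08], [0, 0, 0], 0.6],
    [[0.07, -0.066, 0.08], [0, 0, 0], 0.6],
    [[0.105, -0.1, 0.08], [0, 0, 0], 0.6],
    [[0.13, -0.124, 0.08], [0, 0, 0], 0.6],
    [[0.141, -0.134, 0.06], [0, 0, 0], 0.6],
    [[0.141, -0.134, 0.04], [0, 0, 0], 0.6],
    [[0.141, -0.134, 0.02], [0, 0, 0], 0.6],
    [[0.141, -0.134, 0.02], [0, 0, 0], 0.6]
  ]
}}

```text
time: 9.5
position: [642.3, -122.4, 23.9]
ee_rot: [0.218, -3.129, -0.002]
wrist_force: [-1.1, -0.1, -3.3]
opening: 64.3
gripper_force: 47.0
```

Request:
{"method": "carry_out", "body": {
  "plan": [
    [[0.003, -0.001, -0.004], [0, 0, 0], 0.6],
    [[0.003, -0.001, -0.008], [0, 0, 0], 0.6],
    [[0.003, -0.001, -0.011], [0, 0, 0], 0.6],
    [[0.003, -0.001, -0.011], [0, 0, 0], 0.6]
  ]
}}

```text
time: 10.0
position: [647.1, -125.0, 15.2]
ee_rot: [0.217, -3.134, -0.0]
wrist_force: [0.1, 0.1, -3.3]
opening: 64.6
gripper_force: 47.0
```

Request:
{"method": "carry_out", "body": {
  "plan": [
    [[-0.0015, 0.001, -0.002], [0, 0, 0], 0.6],
    [[-0.0015, 0.001, -0.003], [0, 0, 0], 0.6],
    [[-0.0015, 0.001, -0.003], [0, 0, 0], 0.6]
  ]
}}

```text
time: 10.38
position: [645.7, -124.0, 13.1]
ee_rot: [-0.217, 3.134, 0.0]
wrist_force: [-6.2, 1.6, 5.0]
opening: 64.6
gripper_force: 47.8
```

Request:
{"method": "carry_out", "body": {
  "plan": [
    [[0, 0, 0], [0, 0, 0], 0.85],
    [[0, 0, 0], [0, 0, 0], 1],
    [[0, 0, 0], [0, 0, 0], 1],
    [[0, 0, 0.05], [0, 0, 0], 1],
    [[0, 0, 0.11], [0, 0, 0], 1],
    [[0, 0, 0.17], [0, 0, 0], 1],
    [[-0.02, -0.04, 0.2], [0, 0, 0], 1],
    [[-0.046, -0.092, 0.22], [0, 0, 0], 1],
    [[-0.072, -0.144, 0.22], [0, 0, 0], 1],
    [[-0.098, -0.196, 0.22], [0, 0, 0], 1]
  ]
}}

```text
time: 11.62
position: [547.0, -321.6, 232.9]
ee_rot: [-0.217, 3.133, -0.001]
wrist_force: [0.7, -0.7, -0.6]
opening: 85.5
gripper_force: 0.0
```

Request:
{"method": "carry_out", "body": {
  "plan": [
    [[-0.02, -0.04, 0], [0, 0, 0], 1],
    [[-0.028, -0.062, 0], [0, 0, 0], 1],
    [[-0.028, -0.062, 0], [0, 0, 0], 1],
    [[-0.028, -0.062, 0], [0, 0, 0], 1]
  ]
}}

```text
time: 12.12
position: [520.6, -380.8, 232.1]
ee_rot: [-0.219, 3.134, 0.001]
wrist_force: [-0.3, -1.0, 0.4]
opening: 85.5
gripper_force: 0.0
```

```bash
python3 - <<'E'
from h import *
p=telemetry.get_state()["position"]; c=calibration("wrist"); im=capture("wrist"); print(p)
cv2.imwrite("pics/w3.png",im[:,:,::-1]); print(topx(c,[[520,-382,z] for z in(122,76,36)]).round())
ct=calibration("top"); it=capture("top")
w=toworld(ct,blob(it,(55,90,20),(95,255,255),(368,182),27),41).astype(np.float32); print(cv2.minEnclosingCircle(w))
g=((55,90,20),(95,255,255))
q=topx(c,[[520,-382,90]])[0].astype(int)
M=np.zeros((400,640)); cv2.fillPoly(M,[blob(im,*g,tuple(int(v) for v in q),130)],1)
pile=lambda p:[(p[0],p[1],27,36,76),(p[2],p[3],22,76,122)]
x0=np.array([520,-382,520,-382.])
r=minimize(lambda p:np.abs(sil(c,pile(p))-M).sum(),x0,method="Nelder-Mead",options=dict(initial_simplex=np.vstack([x0]+[x0+6*e for e in np.eye(4)]),xatol=.2,fatol=.2)); print(r.x,r.fun,M.sum())
E
```

```text
[ 520.64691297 -380.80834684  232.08398322]
[[322. 197.]
 [322. 187.]
 [322. 180.]]
((642.4284057617188, -124.32526397705078), 31.486635208129883)
[ 523.85038629 -381.47294507  521.13769346 -382.96251578] 85.46274509803922 2401.0
```

View pics/w3.png

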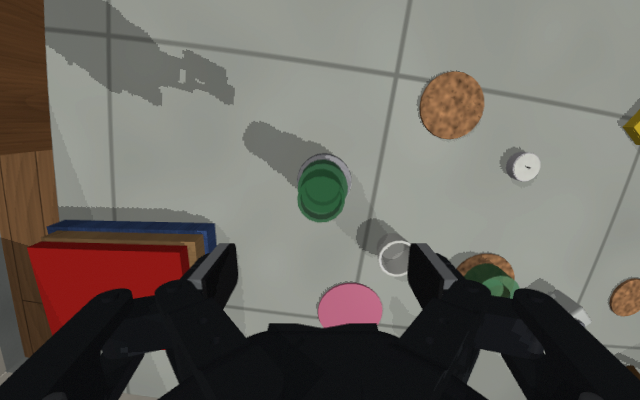

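The wrist view confirms the stack at about (322,185), with the slim votive at (521,-383) mm. I'll descend on it.

Request:
{"method": "carry_out", "body": {
  "plan": [
    [[0.0005, -0.002, -0.05], [0, 0, 0], 1],
    [[0.0005, -0.002, -0.1], [0, 0, 0], 1],
    [[0.0005, -0.002, -0.13], [0, 0, 0], 1],
    [[0.0005, -0.002, -0.15], [0, 0, 0], 1],
    [[0.0005, -0.002, -0.15], [0, 0, 0], 1],
    [[0.0005, -0.002, -0.15], [0, 0, 0], 0.6],
    [[0.0005, -0.002, -0.15], [0, 0, 0], 0.35],
    [[0.0005, -0.002, -0.15], [0, 0, 0], 0.35],
    [[0.0005, -0.002, -0.15], [0, 0, 0], 0.35],
    [[0.0005, -0.002, -0.15], [0, 0, 0], 0.35]
  ],
  "newtons": 30
}}

```text
time: 13.48
position: [521.0, -384.1, 83.8]
ee_rot: [-0.217, 3.132, -0.001]
wrist_force: [-0.6, 2.5, 7.1]
opening: 43.5
gripper_force: 30.2
```

Request:
{"method": "carry_out", "body": {
  "plan": [
    [[0, 0, 0.03], [0, 0, 0], 0.35],
    [[0, 0, 0.08], [0, 0, 0], 0.35],
    [[0.012, 0.05, 0.08], [0, 0, 0], 0.35],
    [[0.026, 0.11, 0.08], [0, 0, 0], 0.35],
    [[0.04, 0.17, 0.08], [0, 0, 0], 0.35],
    [[0.054, 0.23, 0.08], [0, 0, 0], 0.35],
    [[0.068, 0.29, 0.08], [0, 0, 0], 0.35],
    [[0.082, 0.35, 0.08], [0, 0, 0], 0.35],
    [[0.096, 0.41, 0.08], [0, 0, 0], 0.35],
    [[0.11, 0.465, 0.08], [0, 0, 0], 0.35]
  ]
}}

```text
time: 14.72
position: [630.5, 83.3, 162.6]
ee_rot: [-0.218, 3.133, 0.001]
wrist_force: [-0.4, -0.5, -1.6]
opening: 43.4
gripper_force: 31.1
```

Request:
{"method": "carry_out", "body": {
  "plan": [
    [[0.008, 0.035, 0], [0, 0, 0], 0.35],
    [[0.0115, 0.0495, -0.02], [0, 0, 0], 0.35],
    [[0.0115, 0.0495, -0.06], [0, 0, 0], 0.35],
    [[0.0115, 0.0495, -0.1], [0, 0, 0], 0.35],
    [[0.0115, 0.0495, -0.13], [0, 0, 0], 0.35],
    [[0.0115, 0.0495, -0.14], [0, 0, 0], 0.35],
    [[0.0115, 0.0495, -0.14], [0, 0, 0], 0.35]
  ]
}}

```text
time: 15.6
position: [641.4, 129.1, 21.7]
ee_rot: [0.215, -3.133, 0.002]
wrist_force: [-1.7, 0.7, -0.8]
opening: 43.0
gripper_force: 31.1
```

Request:
{"method": "carry_out", "body": {
  "plan": [
    [[0.001, 0.001, -0.004], [0, 0, 0], 0.35],
    [[0.001, 0.001, -0.007], [0, 0, 0], 0.35],
    [[0.001, 0.001, -0.009], [0, 0, 0], 0.35],
    [[0.001, 0.001, -0.009], [0, 0, 0], 0.35]
  ]
}}

```text
time: 16.1
position: [642.8, 131.5, 13.3]
ee_rot: [0.217, -3.134, 0.0]
wrist_force: [-0.2, 0.0, -1.7]
opening: 43.1
gripper_force: 31.1
```

Request:
{"method": "carry_out", "body": {
  "plan": [
    [[0, -0.001, -0.001], [0, 0, 0], 0.35],
    [[0, -0.001, -0.001], [0, 0, 0], 0.35],
    [[0, -0.001, -0.001], [0, 0, 0], 0.7],
    [[0, -0.001, -0.001], [0, 0, 0], 1],
    [[0, -0.001, -0.001], [0, 0, 0], 1],
    [[0, -0.001, 0.05], [0, 0, 0], 1],
    [[0, -0.001, 0.11], [0, 0, 0], 1],
    [[-0.006, -0.03, 0.16], [0, 0, 0], 1],
    [[-0.02, -0.09, 0.16], [0, 0, 0], 1],
    [[-0.034, -0.15, 0.16], [0, 0, 0], 1]
  ]
}}

```text
time: 17.35
position: [608.7, -19.9, 174.3]
ee_rot: [-0.218, 3.132, -0.0]
wrist_force: [0.3, -0.5, 0.2]
opening: 85.3
gripper_force: 0.0
```

Request:
{"method": "carry_out", "body": {
  "plan": [
    [[-0.014, -0.06, 0], [0, 0, 0], 1],
    [[-0.028, -0.12, 0], [0, 0, 0], 1],
    [[-0.042, -0.18, 0], [0, 0, 0], 1],
    [[-0.056, -0.24, 0], [0, 0, 0], 1],
    [[-0.07, -0.3, 0], [0, 0, 0], 1],
    [[-0.084, -0.363, 0], [0, 0, 0], 1],
    [[-0.087, -0.363, 0], [0, 0, 0], 1],
    [[-0.087, -0.363, 0], [0, 0, 0], 1]
  ]
}}

```text
time: 18.35
position: [521.4, -381.9, 173.1]
ee_rot: [0.215, -3.134, -0.001]
wrist_force: [0.3, 0.5, -0.3]
opening: 85.1
gripper_force: 0.0
```

```bash
cat >fit.py <<'E'
from h import *
import sys
p=telemetry.get_state()["position"]; c=calibration("wrist"); im=capture("wrist"); print(p)
cv2.imwrite("pics/w4.png",im[:,:,::-1])
q=topx(c,[[523,-382,56]])[0].astype(int)
M=np.zeros((400,640)); cv2.fillPoly(M,[blob(im,(55,90,20),(95,255,255),tuple(int(v) for v in q),60)],1)
f=lambda p:[(p[0],p[1],27,36,76)]
x0=np.array([523,-382.])
r=minimize(lambda p:np.abs(sil(c,f(p))-M).sum(),x0,method="Nelder-Mead",options=dict(initial_simplex=np.vstack([x0,x0+[6,0],x0+[0,6]]),xatol=.2,fatol=.2)); print(r.x,r.fun,M.sum())
E
python3 fit.py
python3 - <<'E'
from h import *
it=capture("top")
cv2.imwrite("pics/t3.png",cv2.resize(it[150:300,130:430],None,fx=2.6,fy=2.6,interpolation=2)[:,:,::-1])
E
```

```text
[ 521.36224825 -381.86674687  173.08424603]
[ 522.61066617 -380.53916625] 239.0392156862745 2988.0
```

View pics/t3.png

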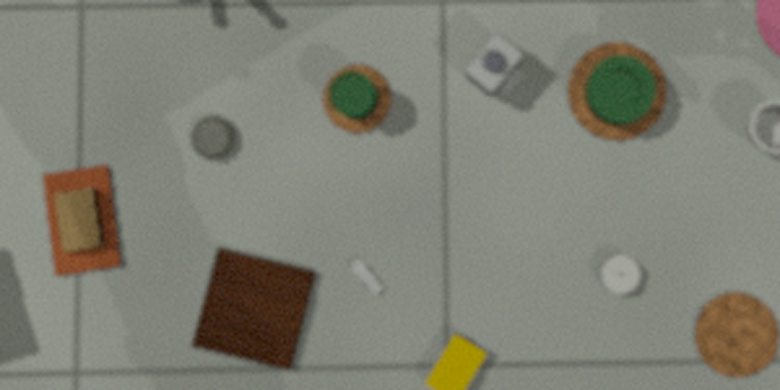

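The slim and wide votives look centred at crop (355,97) and (620,90), upright. Next is the middle votive.

Request:
{"method": "carry_out", "body": {
  "plan": [
    [[0.001, 0.0005, -0.05], [0, 0, 0], 1],
    [[0.001, 0.0005, -0.09], [0, 0, 0], 1],
    [[0.001, 0.0005, -0.12], [0, 0, 0], 1],
    [[0.001, 0.0005, -0.132], [0, 0, 0], 1],
    [[0.001, 0.0005, -0.132], [0, 0, 0], 1],
    [[0.001, 0.0005, -0.132], [0, 0, 0], 0.7],
    [[0.001, 0.0005, -0.132], [0, 0, 0], 0.45],
    [[0.001, 0.0005, -0.132], [0, 0, 0], 0.45],
    [[0.001, 0.0005, -0.132], [0, 0, 0], 0.45],
    [[0.001, 0.0005, -0.132], [0, 0, 0], 0.45]
  ],
  "newtons": 35
}}

```text
time: 19.7
position: [523.7, -381.5, 43.0]
ee_rot: [-0.217, 3.132, -0.002]
wrist_force: [-1.1, 1.3, 6.4]
opening: 53.0
gripper_force: 36.8
```

Request:
{"method": "carry_out", "body": {
  "plan": [
    [[0, 0, 0.02], [0, 0, 0], 0.45],
    [[0, 0, 0.05], [0, 0, 0], 0.45],
    [[-0.03, 0.039, 0.05], [0, 0, 0], 0.45],
    [[-0.06, 0.078, 0.05], [0, 0, 0], 0.45],
    [[-0.09, 0.117, 0.05], [0, 0, 0], 0.45],
    [[-0.115, 0.1485, 0.04], [0, 0, 0], 0.45],
    [[-0.115, 0.1485, 0.01], [0, 0, 0], 0.45],
    [[-0.115, 0.1485, -0.01], [0, 0, 0], 0.45],
    [[-0.115, 0.1485, -0.022], [0, 0, 0], 0.45],
    [[-0.115, 0.1485, -0.022], [0, 0, 0], 0.45]
  ]
}}

```text
time: 20.95
position: [407.6, -232.7, 19.4]
ee_rot: [0.216, -3.133, -0.0]
wrist_force: [-0.5, 0.1, -1.9]
opening: 53.5
gripper_force: 37.8
```

Request:
{"method": "carry_out", "body": {
  "plan": [
    [[0.001, 0, -0.004], [0, 0, 0], 0.45],
    [[0.001, 0, -0.007], [0, 0, 0], 0.45],
    [[0.001, 0, -0.0085], [0, 0, 0], 0.45],
    [[0.001, 0, -0.0085], [0, 0, 0], 0.45]
  ]
}}

```text
time: 21.45
position: [409.2, -232.7, 11.9]
ee_rot: [-0.217, 3.133, 0.001]
wrist_force: [-4.4, 2.4, 13.5]
opening: 53.1
gripper_force: 39.3
```

Request:
{"method": "carry_out", "body": {
  "plan": [
    [[0, 0, 0.001], [0, 0, 0], 0.45],
    [[0, 0, 0.001], [0, 0, 0], 0.8],
    [[0, 0, 0.001], [0, 0, 0], 1],
    [[0, 0, 0.001], [0, 0, 0], 1],
    [[0, 0, 0.05], [0, 0, 0], 1],
    [[0, 0, 0.11], [0, 0, 0], 1],
    [[0.03, -0.039, 0.14], [0, 0, 0], 1],
    [[0.06, -0.078, 0.14], [0, 0, 0], 1],
    [[0.09, -0.117, 0.14], [0, 0, 0], 1],
    [[0.114, -0.149, 0.14], [0, 0, 0], 1]
  ]
}}

```text
time: 22.7
position: [523.9, -382.7, 150.4]
ee_rot: [0.218, -3.134, 0.0]
wrist_force: [0.5, -0.1, 0.4]
opening: 85.3
gripper_force: 0.0
```

Request:
{"method": "carry_out", "body": {
  "plan": [
    [[0, 0, 0], [0, 0, 0], 1],
    [[0, 0, 0], [0, 0, 0], 1]
  ]
}}

```text
time: 22.95
position: [522.3, -381.2, 150.2]
ee_rot: [0.216, -3.133, -0.001]
wrist_force: [0.6, 1.0, -0.2]
opening: 85.2
gripper_force: 0.0
```

```bash
python3 - <<'E'
from h import *
p=telemetry.get_state()["position"]; c=calibration("wrist"); im=capture("wrist"); print(p)
v=im.copy()
for x,y in topx(c,[[523+33*np.cos(t),-381+33*np.sin(t),36] for t in T]).astype(int): cv2.circle(v,(int(x),int(y)),0,(255,0,0),-1)
v=v[80:280,200:440]
cv2.imwrite("pics/w5.png",cv2.resize(v,None,fx=3,fy=3)[:,:,::-1])
E
```

```text
[ 522.25750579 -381.15577122  150.24154769]
```

View pics/w5.png

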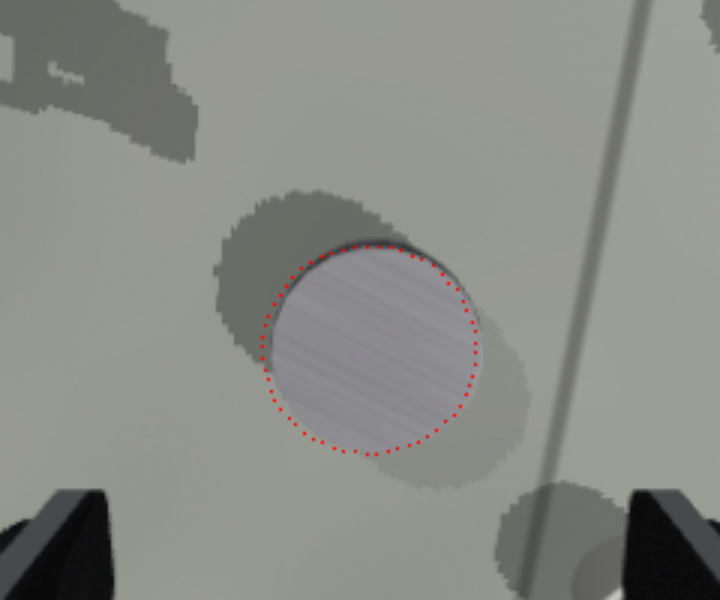

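The tin appears at crop (377,347), about 2 mm towards +y of the prediction.

Request:
{"method": "carry_out", "body": {
  "plan": [
    [[0.001, 0.002, -0.05], [0, 0, 0], 1],
    [[0.001, 0.002, -0.1], [0, 0, 0], 1],
    [[0.001, 0.002, -0.13], [0, 0, 0], 1],
    [[0.001, 0.002, -0.144], [0, 0, 0], 1],
    [[0.001, 0.002, -0.144], [0, 0, 0], 1],
    [[0.001, 0.002, -0.144], [0, 0, 0], 0.6],
    [[0.001, 0.002, -0.144], [0, 0, 0], 0.6],
    [[0.001, 0.002, -0.144], [0, 0, 0], 0.6],
    [[0.001, 0.002, -0.144], [0, 0, 0], 0.6]
  ],
  "newtons": 30
}}

```text
time: 24.12
position: [524.9, -380.2, 9.0]
ee_rot: [-0.217, 3.131, -0.002]
wrist_force: [-1.0, 1.0, 7.2]
opening: 64.7
gripper_force: 33.6
```

Request:
{"method": "carry_out", "body": {
  "plan": [
    [[0, 0, 0.05], [0, 0, 0], 0.6],
    [[0, 0, 0.1], [0, 0, 0], 0.6],
    [[-0.008, 0.055, 0.1], [0, 0, 0], 0.6],
    [[-0.016, 0.115, 0.1], [0, 0, 0], 0.6],
    [[-0.024, 0.175, 0.1], [0, 0, 0], 0.6],
    [[-0.032, 0.235, 0.1], [0, 0, 0], 0.6],
    [[-0.04, 0.295, 0.1], [0, 0, 0], 0.6],
    [[-0.048, 0.355, 0.1], [0, 0, 0], 0.6],
    [[-0.057, 0.415, 0.1], [0, 0, 0], 0.6],
    [[-0.065, 0.475, 0.1], [0, 0, 0], 0.6]
  ]
}}

```text
time: 25.38
position: [458.7, 97.3, 107.9]
ee_rot: [-0.216, 3.132, 0.002]
wrist_force: [0.7, 0.3, -1.4]
opening: 65.4
gripper_force: 34.4
```

Request:
{"method": "carry_out", "body": {
  "plan": [
    [[-0.008, 0.06, 0], [0, 0, 0], 0.6],
    [[-0.016, 0.115, 0], [0, 0, 0], 0.6],
    [[-0.0186, 0.1347, -0.02], [0, 0, 0], 0.6],
    [[-0.0186, 0.1347, -0.05], [0, 0, 0], 0.6],
    [[-0.0186, 0.1347, -0.07], [0, 0, 0], 0.6],
    [[-0.0186, 0.1347, -0.082], [0, 0, 0], 0.6],
    [[-0.0186, 0.1347, -0.082], [0, 0, 0], 0.6]
  ]
}}

```text
time: 26.25
position: [440.1, 229.9, 24.7]
ee_rot: [0.216, -3.134, 0.001]
wrist_force: [-0.6, 0.2, -0.6]
opening: 64.9
gripper_force: 34.5
```

Request:
{"method": "carry_out", "body": {
  "plan": [
    [[0.001, 0, -0.003], [0, 0, 0], 0.6],
    [[0.001, 0, -0.006], [0, 0, 0], 0.6],
    [[0.001, 0, -0.006], [0, 0, 0], 0.6]
  ]
}}

```text
time: 26.62
position: [441.4, 230.3, 19.0]
ee_rot: [-0.217, 3.134, 0.0]
wrist_force: [0.6, -0.3, -1.2]
opening: 64.8
gripper_force: 34.5
```

Now I'll release, lift and withdraw so the scene is clear for a final check.

Request:
{"method": "carry_out", "body": {
  "plan": [
    [[0, 0, -0.001], [0, 0, 0], 0.6],
    [[0, 0, -0.001], [0, 0, 0], 0.8],
    [[0, 0, -0.001], [0, 0, 0], 1],
    [[0, 0, -0.001], [0, 0, 0], 1],
    [[0, 0, 0.05], [0, 0, 0], 1],
    [[0, 0, 0.11], [0, 0, 0], 1],
    [[0, 0, 0.17], [0, 0, 0], 1],
    [[-0.04, 0.05, 0.2], [0, 0, 0], 1],
    [[-0.08, 0.1, 0.22], [0, 0, 0], 1],
    [[-0.12, 0.15, 0.22], [0, 0, 0], 1]
  ]
}}

```text
time: 27.88
position: [329.2, 371.1, 240.0]
ee_rot: [-0.215, 3.132, 0.004]
wrist_force: [0.8, 0.9, -1.3]
opening: 85.5
gripper_force: 0.0
```

Request:
{"method": "carry_out", "body": {
  "plan": [
    [[-0.03, 0.05, 0], [0, 0, 0], 1],
    [[-0.06, 0.1, 0], [0, 0, 0], 1],
    [[-0.09, 0.15, 0], [0, 0, 0], 1],
    [[-0.1, 0.19, 0], [0, 0, 0], 1],
    [[-0.1, 0.19, 0], [0, 0, 0], 1],
    [[-0.1, 0.19, 0], [0, 0, 0], 1]
  ]
}}

```text
time: 28.62
position: [230.3, 558.9, 237.6]
ee_rot: [-0.216, 3.134, -0.002]
wrist_force: [-0.2, -0.5, 0.8]
opening: 85.6
gripper_force: 0.0
```

```bash
python3 - <<'E'
from h import *
print(telemetry.get_state()["position"])
it=capture("top"); c=calibration("top"); v=cv2.resize(it[150:320,130:450],None,fx=2.5,fy=2.5,interpolation=2)
def draw(P):
    q=(topx(c,P)+.5-[130,150])*2.5
    for x,y in q.astype(int): cv2.circle(v,(int(x),int(y)),0,(255,0,0),-1)
for x,y,r,z in((645.7,-123.6,33,41),(642.6,130.4,22,51),(408.7,-233,27,45),(441.3,229.5,33,46)):
    draw([[x+r*np.cos(t),y+r*np.sin(t),z] for t in T])
b=cv2.boxPoints(((529.1,396),(56,36),7.92)); draw([[*(b[i]+(b[(i+1)%4]-b[i])*s),22] for i in range(4) for s in np.linspace(0,1,15)])
cv2.imwrite("pics/f.png",v[:,:,::-1])
E
```

```text
[230.30555331 558.88305244 237.60962529]
```

View pics/f.png

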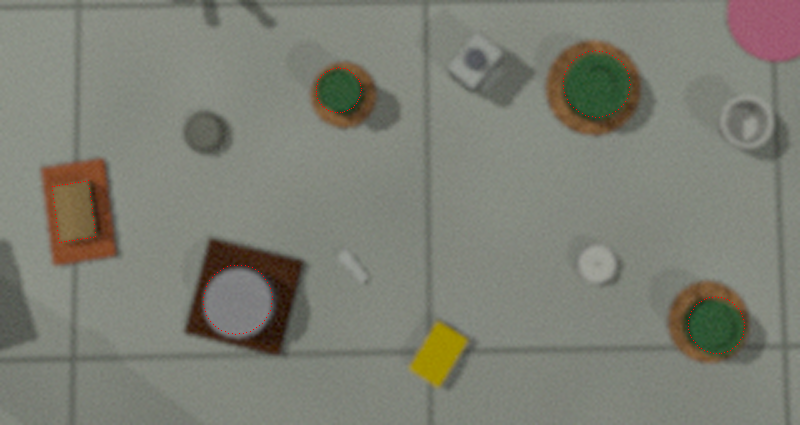

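All five items sit centred on their places and upright; the offsets seen are parallax. Signing off.

```bash
python3 -c "
from cell import ticket
print(ticket.sign_off())"
```

```text
the job is handed in; nothing more can be done
None
```

I handed the job in at about 29 s: in the last picture all three votives, the tin and the matchbox are centred on their places, but the sign-off returned no verdict.

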